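# Take the finished funnel off the filtration manifold

### The job

Three samples are being filtered on the vacuum manifold, and the one in the tall funnel has run through. Turn that station's valve lever a quarter turn until it is fully shut, leaving the other two valves open and their short funnels in place. Only then lift the tall funnel off its base, keeping it upright, and set it down gently, standing in the steel tray, without disturbing the dishes or the tube rack.

Things in the scene. Friction and masses are not known exactly. Their poses are not given: they have to be found in the camera images.
- manifold: Steel vacuum manifold, fixed. Origin: on the bench under the header tube's middle; +y along the header, +x to the funnels, away from the robot. Header 48 mm thick, 370 long, top 69 mm high; gauge on its +y end to y = 246 mm, 58 mm high. Stations at y = +140, 0, -140 mm: a branch pipe runs +x through a valve (stem at x = 65 mm) to a riser with a funnel base (x = 160 mm). All valves start open.
- station_left (a point): Centre of the left-hand (manifold +y) station's funnel base, at manifold x = 160 mm, 105 mm above the bench, on the level flange (68 mm diameter) on which a funnel's lower edge rests. A screen 45 mm in diameter stands 6 mm up from it inside the funnel (2.5 mm play all round).
- stem_left (a point): Point on the vertical turning axis of the left-hand (manifold +y) valve's lever, at the mid height of the lever (97 mm above the bench), at manifold x = 65 mm.
- lever_left (a point): Middle of the light grey sleeve of the left-hand (manifold +y) valve's lever, on its centre line, 62 mm from the stem axis, 97 mm above the bench. The sleeve is 66 mm long (29 to 95 mm from the axis), 18 mm wide, 10 mm thick (92 to 102 mm above the bench, 23 mm clear of the header tube).
- valve_left (a joint): left-hand (manifold +y) valve lever, rad: 0 = open (in line with its pipe, pointing to manifold -x, the robot), 1.571 = shut (crosswise, pointing to manifold +y); shuts clockwise seen from above. Firm stops; within about 0.35 rad of a stop it snaps home, in between it stays where left. Needs up to 0.4 N m (6.5 N at the sleeve's middle).
- station_middle (a point): Centre of the middle station's funnel base, at manifold x = 160 mm, 105 mm above the bench, on the level flange (68 mm diameter) on which a funnel's lower edge rests. A screen 45 mm in diameter stands 6 mm up from it inside the funnel (2.5 mm play all round).
- stem_middle (a point): Point on the vertical turning axis of the middle valve's lever, at the mid height of the lever (97 mm above the bench), at manifold x = 65 mm.
- lever_middle (a point): Middle of the light grey sleeve of the middle valve's lever, on its centre line, 62 mm from the stem axis, 97 mm above the bench. The sleeve is 66 mm long (29 to 95 mm from the axis), 18 mm wide, 10 mm thick (92 to 102 mm above the bench, 23 mm clear of the header tube).
- valve_middle (a joint): middle valve lever, rad: 0 = open (in line with its pipe, pointing to manifold -x, the robot), 1.571 = shut (crosswise, pointing to manifold +y); shuts clockwise seen from above. Firm stops; within about 0.35 rad of a stop it snaps home, in between it stays where left. Needs up to 0.4 N m (6.5 N at the sleeve's middle).
- station_right (a point): Centre of the right-hand (manifold -y) station's funnel base, at manifold x = 160 mm, 105 mm above the bench, on the level flange (68 mm diameter) on which a funnel's lower edge rests. A screen 45 mm in diameter stands 6 mm up from it inside the funnel (2.5 mm play all round).
- stem_right (a point): Point on the vertical turning axis of the right-hand (manifold -y) valve's lever, at the mid height of the lever (97 mm above the bench), at manifold x = 65 mm.
- lever_right (a point): Middle of the light grey sleeve of the right-hand (manifold -y) valve's lever, on its centre line, 62 mm from the stem axis, 97 mm above the bench. The sleeve is 66 mm long (29 to 95 mm from the axis), 18 mm wide, 10 mm thick (92 to 102 mm above the bench, 23 mm clear of the header tube).
- valve_right (a joint): right-hand (manifold -y) valve lever, rad: 0 = open (in line with its pipe, pointing to manifold -x, the robot), 1.571 = shut (crosswise, pointing to manifold +y); shuts clockwise seen from above. Firm stops; within about 0.35 rad of a stop it snaps home, in between it stays where left. Needs up to 0.4 N m (6.5 N at the sleeve's middle).
- tall_funnel: The tall filter funnel: an open, straight-walled stainless tube, 130 mm high, 56 mm outer diameter (59 mm beads 5 mm high at the rim and the lower edge), wall 3 mm, about 0.26 kg. Origin: centre of its open lower edge; z up along its axis. Stands loose on one of the three stations, which one varies.
- short_funnel_a: A short filter funnel on another station: the same tube, 70 mm high. Origin: centre of its lower edge. Stays where it is.
- short_funnel_b: The other short filter funnel, the same as the first, on the remaining station. Stays where it is.
- tray: Empty flat stainless tray, fixed, 210 mm (its x) by 170 mm (its y), walls 3 mm thick and 22 mm high with a 6 mm turned-out lip, floor 3 mm above the bench. Origin: bench level under its centre; z up.
- dishes: Stack of five culture dishes, 91 mm diameter, 72 mm high; a bystander. Origin: centre of its underside.
- rack: Red wire test-tube rack with six capped tubes, 70 by 182 mm, 126 mm high with the caps; a bystander. Origin: centre of its underside, long side along its y.
There are look-alikes about, which are no part of the job. What is shaped like the tall_funnel but blue or yellow is not meant.

How it is judged:
On the way, in this order (a step that is already met when the one before it is completed fails the run):
1. the valve of the tall funnel's station is fully shut while the funnel still stands on its base (((distance between tall_funnel and station_left below 0.012 m and value of joint valve_left above 1.45 rad) or (distance between tall_funnel and station_middle below 0.012 m and value of joint valve_middle above 1.45 rad) or (distance between tall_funnel and station_right below 0.012 m and value of joint valve_right above 1.45 rad))), for 0.2 s.
2. the tall funnel is lifted clear of its base (height (world z) of tall_funnel above 0.125 m), for 0.1 s.
At the end, for the whole second after the job is handed in: Tall funnel upright (0.08 rad) and still in the tray, lower edge within 7 mm of the tray floor; its old station's lever fully shut (past 1.45 of 1.571 rad); the other two levers open (below 0.12 rad), their short funnels on their bases (within 12 mm) (x of tall_funnel in the frame of tray between -0.076 and 0.076 m and y of tall_funnel in the frame of tray between -0.056 and 0.056 m and z of tall_funnel in the frame of tray below 0.01 m and angle between tall_funnel's own z axis and vertical below 0.08 rad and linear speed of tall_funnel below 0.02 m/s and ((horizontal distance between any of short_funnel_a, short_funnel_b and station_left below 0.03 m and value of joint valve_left below 0.12 rad) or (not (horizontal distance between any of short_funnel_a, short_funnel_b and station_left below 0.03 m) and value of joint valve_left above 1.45 rad)) and ((horizontal distance between any of short_funnel_a, short_funnel_b and station_middle below 0.03 m and value of joint valve_middle below 0.12 rad) or (not (horizontal distance between any of short_funnel_a, short_funnel_b and station_middle below 0.03 m) and value of joint valve_middle above 1.45 rad)) and ((horizontal distance between any of short_funnel_a, short_funnel_b and station_right below 0.03 m and value of joint valve_right below 0.12 rad) or (not (horizontal distance between any of short_funnel_a, short_funnel_b and station_right below 0.03 m) and value of joint valve_right above 1.45 rad)) and (distance between short_funnel_a and station_left below 0.012 m or distance between short_funnel_a and station_middle below 0.012 m or distance between short_funnel_a and station_right below 0.012 m) and (distance between short_funnel_b and station_left below 0.012 m or distance between short_funnel_b and station_middle below 0.012 m or distance between short_funnel_b and station_right below 0.012 m)); the robot touches nothing.
It fails at once if the tall funnel is raised more than 12 mm off its base while its station's valve is not shut (below 1.4 rad) (height (world z) of tall_funnel above 0.117 m and ((not (horizontal distance between any of short_funnel_a, short_funnel_b and station_left below 0.03 m) and value of joint valve_left below 1.4 rad) or (not (horizontal distance between any of short_funnel_a, short_funnel_b and station_middle below 0.03 m) and value of joint valve_middle below 1.4 rad) or (not (horizontal distance between any of short_funnel_a, short_funnel_b and station_right below 0.03 m) and value of joint valve_right below 1.4 rad))).
It fails at once if another station's valve is turned away from open by more than 0.3 rad ((horizontal distance between any of short_funnel_a, short_funnel_b and station_left below 0.03 m and value of joint valve_left above 0.3 rad) or (horizontal distance between any of short_funnel_a, short_funnel_b and station_middle below 0.03 m and value of joint valve_middle above 0.3 rad) or (horizontal distance between any of short_funnel_a, short_funnel_b and station_right below 0.03 m and value of joint valve_right above 0.3 rad)).
It fails at once if a short funnel, the dishes or the tube rack is moved more than 20 mm (distance of any of short_funnel_a, short_funnel_b, dishes, rack from where it was at the start of the episode above 0.02 m).
It fails at once if the tall funnel is tilted more than 0.5 rad (angle between tall_funnel's own z axis and vertical above 0.5 rad).
It fails at once if the tall funnel is dropped: it moves faster than 0.5 m/s (a fall of about 13 mm) without being held (linear speed of tall_funnel above 0.5 m/s and contact force between the fingers and tall_funnel below 0.3 N).
It also fails if it takes over 64 s, if anything falls off the work surface, if the arm or the gripper's body presses on something with over 40 N, if the wrist force passes 120 N, or if a joint passes its speed limit or range.

### The arm

A 7-joint arm with a two-finger parallel gripper is mounted at the origin on the work surface. World frame = base frame: x ahead of the robot, y to its left, z up, the work surface at z = 0. Lengths are in m, angles in rad, forces in N, time in s.
With the tool pointing down it reaches from about 0.425 to 0.925 m from the base axis. Payload 6.8 kg.
Tool frame: the origin (TCP) lies at the very end of the fingers, on their centre line; the grasp point (between the pads) lies 19 mm behind it (grip_point_offset is the distance from the TCP to the grasp point, in m); x points along the fingers, z is the direction in which the jaws open and shut, and the axes are right-handed (so a half turn about x gives the same grasp; the last joint's range is limited). The gripper opens to 88 mm and grips with 3 to 60 N. Pads are 20 mm wide; open, the fingers measure 115 mm over their backs; the gripper's body (75 mm by 178 mm) begins 61 mm behind the grasp point.
Start: joints at [1.189, 0.477, 0.022, 1.555, -0.011, 1.109, -0.083], TCP at [0.183, -0.65, 0.223] pointing down, gripper open.
Joint ranges: [-2.96, 2.96], [-0.34, 2.1], [-1.41, 1.46], [0.24, 2.44], [-1.37, 4.51], [0.17, 1.92], [-2.96, 2.96]. Speed limits (rad/s): [2.39, 2.39, 3.14, 3.14, 3.14, 3.14, 3.14].

### API

Orientations are given as a rotation vector (axis times angle).
In Python, from plant import observe, grab_frame, get_calibration, job_done, grip_point_offset gives the robot as it stands.
- The arm moves only by the shell command python3 -m creep 'ROWS' [OPENING] [FORCE]. ROWS is JSON, a list that holds one entry, the list of rows, each a list of 6 numbers: the shift along the tool's x, y, z each as a share of 50 cm, from -1 to 1, then the turn, a rotation vector about the tool's x, y, z each as a share of 120 degrees, from -1 to 1. In form: [[[x, y, z, ax, ay, az], ...]]. A call has 1 to 20 rows; each row is the pose to reach, as a shift and turn from the pose commanded when the call began, along the tool's axes at that moment; what a row does not reach only later rows make up. A row lasts 1/12 s, in which the tool goes at most 41.7 mm and 7.16 degrees, less where a joint would pass 70% of its speed; a pose out of reach is approached as far as the arm can. A call with a number of a shift or a turn outside -1 to 1 is refused whole. A call with a gripper value outside its range is refused whole. OPENING is the closure, from 0 (fully open) to 1 (shut), set as the call begins (- or left out, the last holds). The fingers move at their own pace and stop on an object; FORCE is the grip in N (left out, the last holds). Time passes only in rows, so rows that repeat a pose let the fingers close. It gives the time, the measured TCP pose, the force and the opening at its end, in the units of the state.
- observe(): the state, without advancing time (a new reading comes with each control period).
- grab_frame(name): name is "side" or "top"; returns the picture (400x640x3 uint8, red, green, blue); there is no depth.
- get_calibration(name): a dict with "K" (3x3 intrinsics, pixels), "k1" (the pictures are not rectified: a ray, as slopes to the right and down, at radius r is drawn at 1 + k1 r^2 times it, then the intrinsics apply), "extrinsics" (4x4, takes a point from world to camera coordinates). Camera axes: x right, y down, z forward; pixel columns grow to the right and rows downward; lengths in m; the calibration is good to about 2 mm. A picture is of the moment at which its call begins. get_calibration takes no time and is no camera call.
- job_done(): hands the job in, once; it reports no verdict.
The state is a dict: "clock": time; "q": joint angles; "qvel": joint speeds; "tau": joint torques, N m; "tcp_pos": TCP position; "tcp_rot": TCP orientation; "force": force on the tool from outside, world axes, zero at the start; "moment": the same for the moment, N m; "opening": finger opening in m.
Only numpy, scipy, OpenCV 4.12 (cv2) and the standard library are available. Lean on these libraries where they do the work, as an engineer would, in place of code of your own. Each camera call takes 0.05 s, during which the arm holds its last target.

## Working session

There is one attempt and no reset: what is moved stays moved. The work goes in short steps, Python scripts to look and compute and a shell command to move; the robot and the scene stay as the last step left them, time stands still between calls to the robot, and variables do not carry over. Pictures are saved under pics/ and viewed, and the job is handed in when it is done.

```bash
mkdir -p pics; ls; python3 - <<'E'
from plant import *
import cv2
o=observe();print({k:o[k] for k in o})
print(grip_point_offset if not callable(grip_point_offset) else grip_point_offset())
for n in("top","side"):
    print(n,get_calibration(n)); cv2.imwrite(f"pics/{n}0.png",grab_frame(n)[:,:,::-1])
E
```

```text
pics
{'clock': 0.0, 'q': array([ 1.18891034,  0.47774898,  0.02235375,  1.55641197, -0.01150861,
        1.10931393, -0.08309628]), 'qvel': array([ 4.11020904e-06, -2.06804305e-03, -8.20054205e-04,  4.77098651e-05,
       -4.41106399e-04,  5.00747560e-04, -1.24156535e-03]), 'tau': array([-7.17838629e-04, -5.82855463e+01,  1.53422143e+00, -2.72604829e+01,
       -5.43839007e-02,  1.70781330e-02,  1.74404104e-04]), 'tcp_pos': array([ 0.18232671, -0.6492981 ,  0.22173295]), 'tcp_rot': array([ 1.0061882 ,  1.32787883, -1.00459808]), 'force': array([-0.32425096, -0.48065398, -0.27259883]), 'moment': array([-0.0034583 ,  0.00435219,  0.04357428]), 'opening': 0.08783488859849942}
0.0187
top {'K': array([[363.32107329,   0.        , 322.47384533],
       [  0.        , 363.32107329, 199.85335125],
       [  0.        ,   0.        ,   1.        ]]), 'k1': -0.04564796923039346, 'extrinsics': array([[ 0.00441545, -0.99989593,  0.01373401,  0.00451507],
       [-0.99496478, -0.00576803, -0.10005905,  0.626435  ],
       [ 0.10012786, -0.01322305, -0.99488671,  0.98494258],
       [ 0.        ,  0.        ,  0.        ,  1.        ]])}
side {'K': array([[515.21541218,   0.        , 324.15595823],
       [  0.        , 515.21541218, 196.79803473],
       [  0.        ,   0.        ,   1.        ]]), 'k1': -0.0470413918931758, 'extrinsics': array([[ 0.88103129, -0.47281803, -0.01506597, -0.51110318],
       [-0.38132571, -0.69097964, -0.6141155 ,  0.3026527 ],
       [ 0.2799546 ,  0.54680001, -0.78907235,  0.98814226],
       [ 0.        ,  0.        ,  0.        ,  1.        ]])}
```

View pics/top0.png

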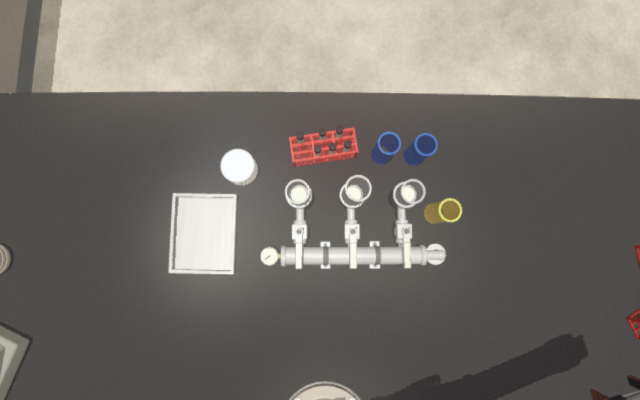

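View pics/side0.png

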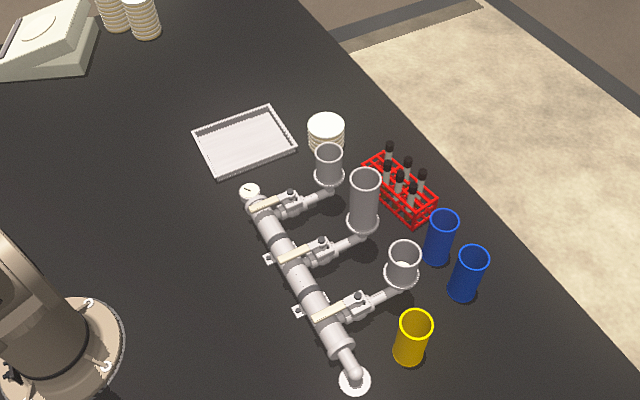

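The tall funnel stands on the middle station: about (355,190) in the top view and (364,200) in the side view. The tray is at top (203,234). I'll enlarge the images to measure.

```bash
cat > h.py <<'E'
import numpy as np,cv2
from plant import get_calibration
def cal(n):
    c=get_calibration(n);return c["K"],c["k1"],c["extrinsics"]
def px(n,uv,z):
    K,k1,E=cal(n)
    a=np.array([(uv[0]-K[0,2])/K[0,0],(uv[1]-K[1,2])/K[1,1]])
    s=a.copy()
    for _ in range(20): s=a/(1+k1*(s@s))
    R,t=E[:3,:3],E[:3,3]
    d=R.T@np.array([s[0],s[1],1]);o=-R.T@t
    return o+d*(z-o[2])/d[2]
def proj(n,P):
    K,k1,E=cal(n);P=np.atleast_2d(P)
    p=P@E[:3,:3].T+E[:3,3];s=p[:,:2]/p[:,2:]
    s=s*(1+k1*(s**2).sum(1,keepdims=True))
    return s*[K[0,0],K[1,1]]+K[:2,2]
E
python3 - <<'E'
import cv2
a=cv2.imread("pics/top0.png")
cv2.imwrite("pics/t1.png",cv2.resize(a[170:280,260:460],None,fx=4,fy=4,interpolation=cv2.INTER_CUBIC))
cv2.imwrite("pics/t2.png",cv2.resize(a[120:285,150:370],None,fx=3.5,fy=3.5,interpolation=cv2.INTER_CUBIC))
b=cv2.imread("pics/side0.png")
cv2.imwrite("pics/s1.png",cv2.resize(b[140:350,230:430],None,fx=2.8,fy=2.8,interpolation=cv2.INTER_CUBIC))
E
```

```text
(no output)
```

View pics/t1.png

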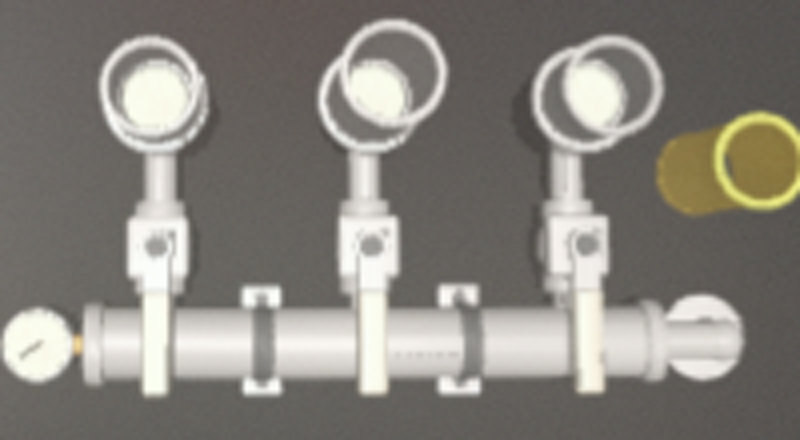

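View pics/t2.png

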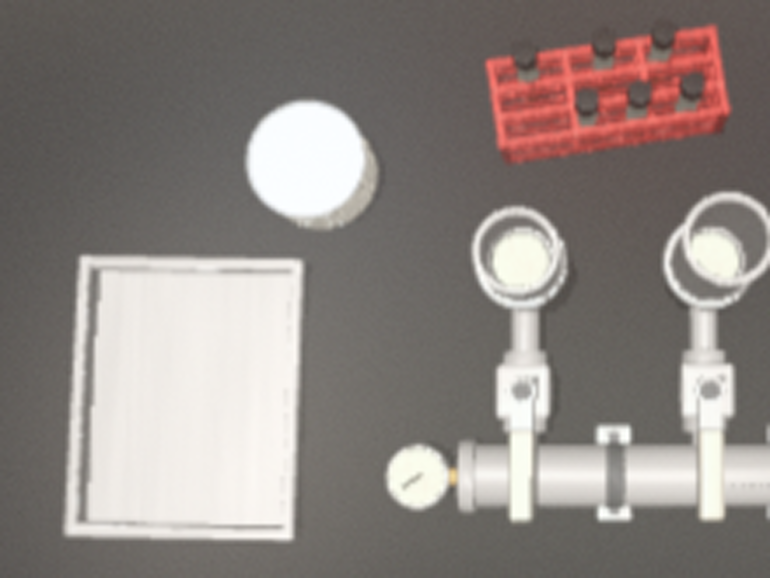

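View pics/s1.png

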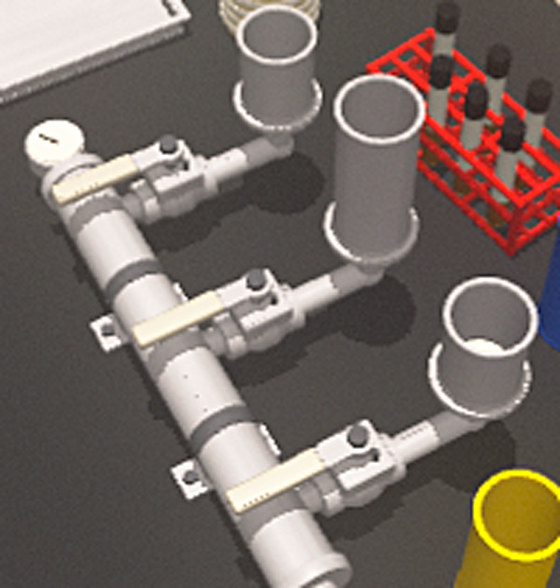

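```bash
python3 - <<'E'
from h import *
from scipy.optimize import least_squares
f=lambda x,y,s,ox,oy:((x+.5)/s-.5+ox,(y+.5)/s-.5+oy)
T=lambda x,y:f(x,y,4,260,170)
S=lambda x,y:f(x,y,2.8,230,140)
ys=[.14,0,-.14]
obs=[]
for y,p in zip(ys,[(153,97),(377,94),(594,97)]): obs.append(("top",(.16,y,.111),T(*p)))
for y,z,p in zip(ys,[.175,.235,.175],[(149,83),(396,72),(612,83)]): obs.append(("top",(.16,y,z),T(*p)))
for y,p in zip(ys,[(155,246),(371,246),(586,246)]): obs.append(("top",(.065,y,'b'),T(*p)))
for y,p in zip(ys,[(155,393),(373,392),(591,391)]): obs.append(("top",(-.030,y,.102),T(*p)))
for y,z,p in zip(ys,[.175,.235,.175],[(277,42),(379,110),(490,320)]): obs.append(("side",(.16,y,z),S(*p)))
for y,p in zip(ys,[(170,146),(256,281),(358,435)]): obs.append(("side",(.065,y,'b'),S(*p)))
def W(q,P):
    c,s=np.cos(q[2]),np.sin(q[2]);z=q[3] if P[2]=='b' else P[2]
    return [q[0]+c*P[0]-s*P[1],q[1]+s*P[0]+c*P[1],z]
def r(q): return np.concatenate([proj(n,W(q,P))[0]-np.array(uv) for n,P,uv in obs])
s=least_squares(r,[.45,-.1,0,.11],loss='soft_l1');print(s.x);print(s.fun.reshape(-1,2).round(1))
q=s.x
for k,P in dict(st=(.16,0,.105),stem=(.065,0,.097),lev=(.003,0,.097),levL=(.003,.14,.097),stL=(.16,.14,.1),org=(0,0,0)).items(): print(k,np.round(W(q,P),4))
f2=lambda x,y:f(x,y,3.5,150,120)
# tray outer lip corners z=.022
for p in [(80,256),(303,260),(293,540),(65,536)]: print('tray',px("top",f2(*p),.022).round(4))
print('dish',px("top",f2(307,160),.072).round(4))
for p in [(488,62),(715,28),(728,110),(505,160)]: print('rack',px("top",f2(*p),.09).round(4))
# funnel rim from both views
print('rim',px("top",T(396,72),.235),px("side",S(379,110),.235))
E
```

```text
[ 0.47354561 -0.07034899  0.0034895   0.09817887]
[[ 0.8  0.2]
 [-1.   1.1]
 [-1.4  0.5]
 [ 0.4  0.6]
 [-0.4  0.2]
 [ 0.5  0.9]
 [ 0.3 -0. ]
 [ 0.3  0. ]
 [ 0.1  0. ]
 [-0.   0.4]
 [ 0.2  0.7]
 [-0.   0.8]
 [ 0.8 -3.7]
 [ 1.  -1.3]
 [ 0.6 -1.7]
 [ 0.2 -0.2]
 [ 0.6 -0.2]
 [ 0.1  0.6]]
st [ 0.6335 -0.0698  0.105 ]
stem [ 0.5385 -0.0701  0.097 ]
lev [ 0.4765 -0.0703  0.097 ]
levL [0.4761 0.0697 0.097 ]
stL [0.6331 0.0702 0.1   ]
org [ 0.4735 -0.0703  0.    ]
tray [0.645  0.4329 0.022 ]
tray [0.6428 0.2515 0.022 ]
tray [0.4197 0.2536 0.022 ]
tray [0.4211 0.4355 0.022 ]
dish [0.7149 0.2394 0.072 ]
rack [0.7885 0.0989 0.09  ]
rack [ 0.8168 -0.0755  0.09  ]
rack [ 0.7524 -0.0851  0.09  ]
rack [0.7123 0.0848 0.09  ]
rim [ 0.63398412 -0.070656    0.235     ] [ 0.63038293 -0.07163186  0.235     ]
```

```bash
cat >> h.py <<'E'
from scipy.spatial.transform import Rotation as Ro
from plant import observe
def go(target,Rw=None,yaw_axis='y'):
    """print creep row for world target with jaw axis along world +y/-y (or x), tool down"""
    o=observe();R=Ro.from_rotvec(o['tcp_rot']).as_matrix()
    print('pos',o['tcp_pos'].round(4),'F',o['force'].round(1),'open',round(o['opening'],4),'t',round(o['clock'],2))
    d=R.T@(np.array(target)-o['tcp_pos'])/.5
    print('shift',d.round(4))
    for z in ([0,1,0],[0,-1,0],[1,0,0],[-1,0,0]):
        x=np.array([0,0,-1.]);z=np.array(z,float);G=np.stack([x,np.cross(z,x),z],1)
        rv=Ro.from_matrix(R.T@G).as_rotvec();print(z,'turn',(np.degrees(rv)/120).round(4))
E
python3 - <<'E'
from h import *
o=observe();print(Ro.from_rotvec(o['tcp_rot']).as_matrix().round(3))
go([.47,-.13,.22])
E
```

```text
[[-0.001  0.963  0.27 ]
 [ 0.001  0.27  -0.963]
 [-1.    -0.    -0.002]]
pos [ 0.1824 -0.6494  0.2218] F [-0.3 -0.1 -0.1] open 0.0878 t 0.1
shift [ 0.0048  0.8348 -0.8444]
[0. 1. 0.] turn [-1.3692e+00 -2.0000e-04 -1.1000e-03]
[ 0. -1.  0.] turn [ 0.1308 -0.0007  0.0002]
[1. 0. 0.] turn [-6.192e-01 -7.000e-04 -4.000e-04]
[-1.  0.  0.] turn [ 8.808e-01 -5.000e-04  7.000e-04]
```

```bash
python3 -m creep '[[[0,0.02,-0.02,0.01,0,0],[0,0.06,-0.06,0.02,0,0],[0,0.11,-0.11,0.03,0,0],[0,0.16,-0.165,0.04,0,0],[0,0.21,-0.215,0.05,0,0],[0,0.26,-0.265,0.06,0,0],[0,0.31,-0.315,0.07,0,0],[0,0.36,-0.365,0.08,0,0],[0,0.41,-0.415,0.09,0,0],[0,0.46,-0.465,0.1,0,0],[0,0.51,-0.515,0.11,0,0],[0,0.56,-0.565,0.12,0,0],[0,0.61,-0.615,0.13,0,0],[0,0.66,-0.665,0.131,0,0],[0,0.71,-0.72,0.131,0,0],[0,0.76,-0.77,0.131,0,0],[0,0.8,-0.82,0.131,0,0],[0,0.83,-0.84,0.131,0,0],[0,0.835,-0.845,0.131,0,0],[0,0.835,-0.845,0.131,0,0]]]' 1 10
python3 - <<'E'
from h import *
go([.478,-.118,.088])
E
```

```text
clock: 1.77
tcp_pos: [0.4704, -0.1293, 0.2224]
tcp_rot: [1.208, 1.211, -1.208]
force: [-0.2, -0.7, 0.6]
opening: 0.0005
pos [ 0.4704 -0.1293  0.2224] F [-0.2 -0.7  0.6] open 0.0005 t 1.77
shift [ 0.2688  0.0153 -0.0226]
[0. 1. 0.] turn [-1.4991e+00 -4.0000e-04 -2.0000e-04]
[ 0. -1.  0.] turn [ 0.0009 -0.0001  0.0002]
[1. 0. 0.] turn [-7.491e-01 -3.000e-04  1.000e-04]
[-1.  0.  0.] turn [7.509e-01 1.000e-04 3.000e-04]
```

```bash
python3 -m creep '[[[0.01,0.002,-0.003,0,0,0],[0.03,0.006,-0.008,0,0,0],[0.06,0.01,-0.015,0,0,0],[0.09,0.014,-0.02,0,0,0],[0.12,0.015,-0.022,0,0,0],[0.15,0.015,-0.022,0,0,0],[0.18,0.015,-0.022,0,0,0],[0.21,0.015,-0.022,0,0,0],[0.24,0.015,-0.022,0,0,0],[0.26,0.015,-0.022,0,0,0],[0.268,0.015,-0.022,0,0,0],[0.268,0.015,-0.022,0,0,0]]]'
python3 - <<'E'
from h import *
from plant import *
go([.478,-.1,.088])
t=grab_frame("top")[:,:,::-1];s=grab_frame("side")[:,:,::-1]
cv2.imwrite("pics/a1.png",cv2.resize(t[150:300,240:440],None,fx=4,fy=4)[:600]); cv2.imwrite("pics/a2.png",cv2.resize(s[140:350,200:430],None,fx=2.8,fy=2.8))
E
```

```text
clock: 2.77
tcp_pos: [0.4766, -0.1197, 0.0875]
tcp_rot: [1.209, 1.21, -1.212]
force: [0.2, 0.4, -0.7]
opening: 0.0002
pos [ 0.4766 -0.1197  0.0875] F [ 0.2  0.4 -0.7] open 0.0002 t 2.77
shift [-0.001   0.0026 -0.0394]
[0. 1. 0.] turn [1.4992e+00 1.8000e-03 2.0000e-04]
[ 0. -1.  0.] turn [-0.0008 -0.0001  0.0011]
[1. 0. 0.] turn [-0.7508 -0.001   0.0008]
[-1.  0.  0.] turn [0.7492 0.0008 0.001 ]
```

View pics/a1.png

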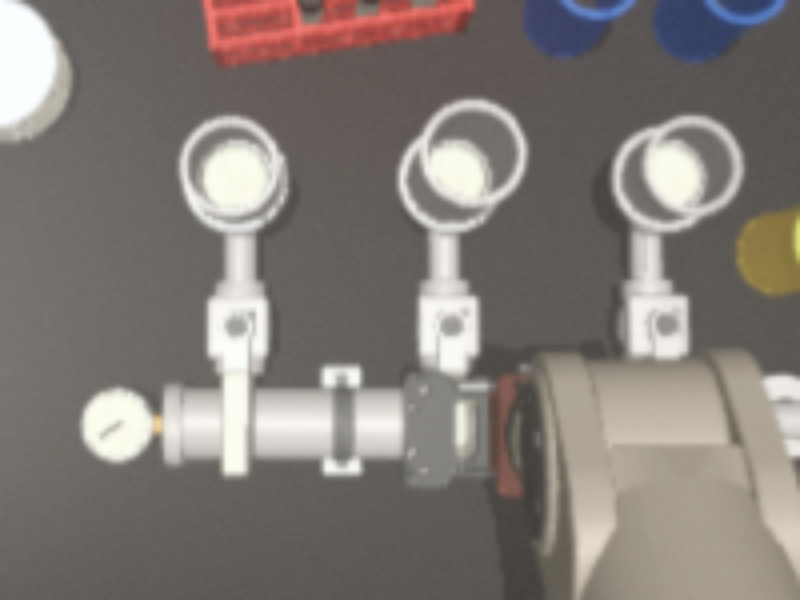

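View pics/a2.png

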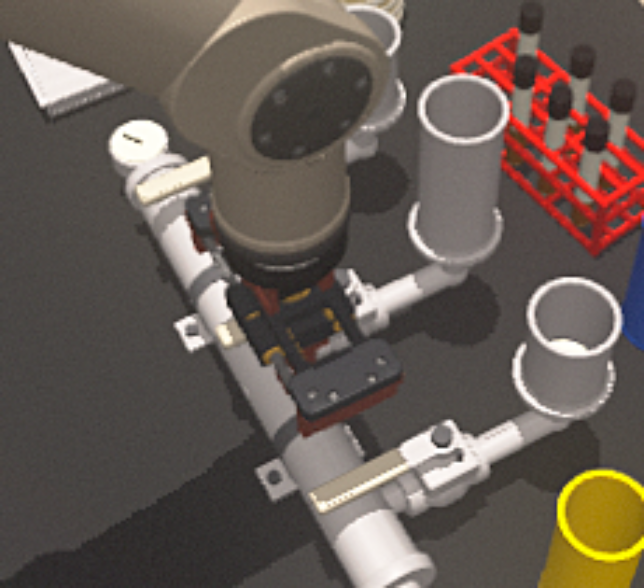

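```bash
python3 - <<'E'
from h import *
S=np.array([.5385,-.0701]);P0=np.array([.4775,-.119]) 
for d in range(0,106,8):
    t=np.radians(d);u=np.array([-np.cos(t),np.sin(t)]);n=np.array([np.sin(t),np.cos(t)])
    P=S+(.054+.016*min(1,d/90))*u-.009*n-np.array([.010,.0135])
    D=P-P0;print(d,P.round(4),'y,z',round(D[0]/.5,3),round(-D[1]/.5,3))
E
```

```text
0 [ 0.4745 -0.0926] y,z -0.006 -0.053
8 [ 0.4724 -0.0848] y,z -0.01 -0.068
16 [ 0.4714 -0.0766] y,z -0.012 -0.085
24 [ 0.4716 -0.0681] y,z -0.012 -0.102
32 [ 0.4731 -0.0596] y,z -0.009 -0.119
40 [ 0.4759 -0.0512] y,z -0.003 -0.136
48 [ 0.48   -0.0432] y,z 0.005 -0.152
56 [ 0.4853 -0.0356] y,z 0.016 -0.167
64 [ 0.4918 -0.0288] y,z 0.029 -0.18
72 [ 0.4993 -0.0229] y,z 0.044 -0.192
80 [ 0.5078 -0.018 ] y,z 0.061 -0.202
88 [ 0.5171 -0.0143] y,z 0.079 -0.209
96 [ 0.5269 -0.013 ] y,z 0.099 -0.212
104 [ 0.5367 -0.0135] y,z 0.118 -0.211
```

First half of the arc, then I'll check the force.

```bash
python3 -m creep '[[[0,-0.004,-0.02,0,0,0],[0,-0.006,-0.04,0,0,0],[0,-0.008,-0.053,0,0,0],[0,-0.01,-0.068,0,0,0],[0,-0.012,-0.076,0,0,0],[0,-0.012,-0.085,0,0,0],[0,-0.012,-0.094,0,0,0],[0,-0.012,-0.102,0,0,0],[0,-0.011,-0.11,0,0,0],[0,-0.009,-0.119,0,0,0],[0,-0.006,-0.128,0,0,0],[0,-0.003,-0.136,0,0,0],[0,0.001,-0.144,0,0,0],[0,0.005,-0.152,0,0,0]]]'
python3 - <<'E'
from h import *
from plant import *
go([.524,-.012,.088])
t=grab_frame("top")[:,:,::-1];s=grab_frame("side")[:,:,::-1]
cv2.imwrite("pics/b2.png",cv2.resize(s[140:350,200:430],None,fx=2.8,fy=2.8))
E
```

```text
clock: 4.03
tcp_pos: [0.4801, -0.0436, 0.0888]
tcp_rot: [1.209, 1.208, -1.211]
force: [-1.5, -4.1, 1.0]
opening: 0.0002
pos [ 0.4801 -0.0436  0.0888] F [-1.5 -4.1  1. ] open 0.0002 t 4.03
shift [ 0.0016  0.0877 -0.0633]
[0. 1. 0.] turn [ 1.4995e+00  1.0000e-04 -9.0000e-04]
[ 0. -1.  0.] turn [-0.0005  0.0006  0.0001]
[1. 0. 0.] turn [-7.505e-01  4.000e-04  5.000e-04]
[-1.  0.  0.] turn [ 7.495e-01  5.000e-04 -4.000e-04]
```

View pics/b2.png

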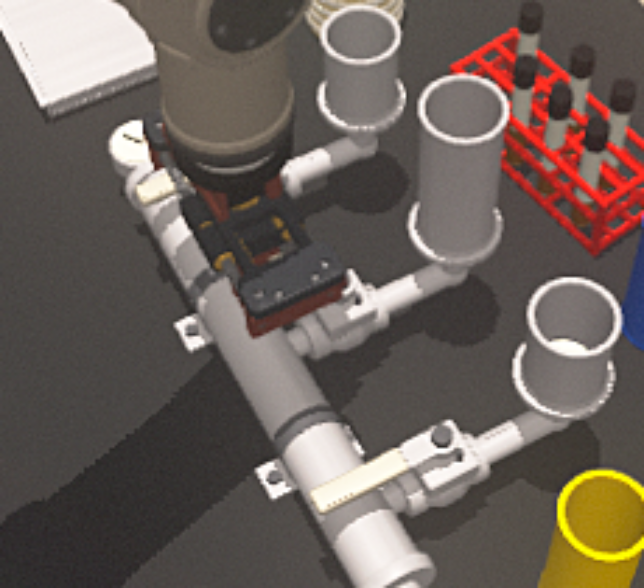

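The lever is following the finger: its sleeve has left the open line at about (230,330), and the contact force is about 4 N. I'll push on.

```bash
python3 -m creep '[[[0,0.005,-0.008,0,0,0],[0,0.011,-0.015,0,0,0],[0,0.017,-0.022,0,0,0],[0,0.024,-0.028,0,0,0],[0,0.031,-0.034,0,0,0],[0,0.039,-0.04,0,0,0],[0,0.047,-0.045,0,0,0],[0,0.056,-0.05,0,0,0],[0,0.065,-0.054,0,0,0],[0,0.074,-0.057,0,0,0],[0,0.08,-0.058,0,0,0],[0,0.084,-0.058,0,0,0],[0,0.084,-0.058,0,0,0]]]'
python3 - <<'E'
from h import *
from plant import *
go([.524,-.012,.088])
E
```

```text
clock: 5.22
tcp_pos: [0.5175, -0.0144, 0.0876]
tcp_rot: [1.204, 1.216, -1.218]
force: [-12.4, 0.6, 9.6]
opening: 0.0004
pos [ 0.5175 -0.0144  0.0876] F [-12.4   0.6   9.6] open 0.0004 t 5.22
shift [-0.001   0.013  -0.0048]
[0. 1. 0.] turn [ 1.4997e+00  7.9000e-03 -9.0000e-04]
[ 0. -1.  0.] turn [-0.0003  0.0006  0.0051]
[1. 0. 0.] turn [-0.7503 -0.0035  0.0044]
[-1.  0.  0.] turn [0.7497 0.0044 0.0035]
```

```bash
python3 -m creep '[[[0,-0.01,0,0,0,0],[0,-0.03,0,0,0,0],[0,-0.06,0,0,0,0],[-0.03,-0.08,0,0,0,0],[-0.07,-0.1,0,0,0,0],[-0.12,-0.1,0,0,0,0],[-0.17,-0.1,0,0,0,0],[-0.22,-0.1,0,0,0,0],[-0.28,-0.1,0,0,0,0],[-0.34,-0.1,0,0,0,0],[-0.4,-0.1,0,0,0,0],[-0.43,-0.1,0,0,0,0],[-0.44,-0.1,0,0,0,0]]]' 0
python3 - <<'E'
from h import *
from plant import *
go([.633,-.070,.31])
t=grab_frame("top")[:,:,::-1];s=grab_frame("side")[:,:,::-1]
cv2.imwrite("pics/c1.png",cv2.resize(t[150:300,240:440],None,fx=4,fy=4)[:600]); cv2.imwrite("pics/c2.png",cv2.resize(s[140:350,200:430],None,fx=2.8,fy=2.8))
E
```

```text
clock: 6.3
tcp_pos: [0.4737, -0.0141, 0.3118]
tcp_rot: [1.213, 1.204, -1.205]
force: [0.3, -0.5, -1.4]
opening: 0.0835
pos [ 0.4737 -0.0141  0.3118] F [ 0.3 -0.5 -1.4] open 0.0835 t 6.3
shift [0.0056 0.3186 0.1116]
[0. 1. 0.] turn [ 1.4996e+00 -4.6000e-03 -2.0000e-04]
[ 0. -1.  0.] turn [-0.0004  0.0001 -0.0029]
[1. 0. 0.] turn [-0.7504  0.0024 -0.0022]
[-1.  0.  0.] turn [ 0.7496 -0.0022 -0.0024]
```

View pics/c2.png

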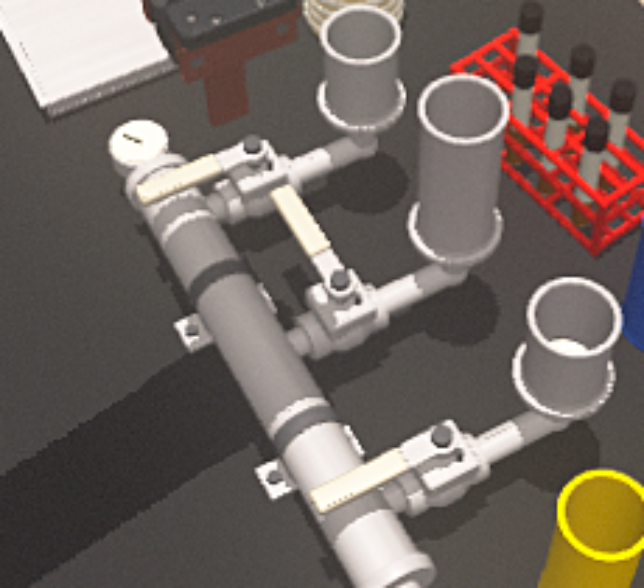

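View pics/c1.png

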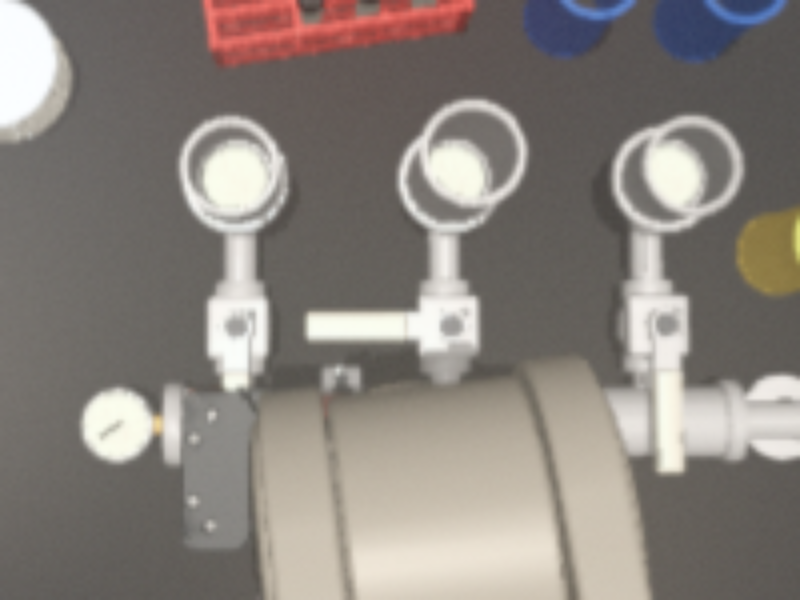

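The middle lever lies crosswise, from (308,325) to (450,325) in the top crop, and the other two levers still point at the robot. Next I'll hover over the funnel.

```bash
python3 -m creep '[[[0,0.02,0.007,0,0,0],[0,0.06,0.02,0,0,0],[0,0.1,0.035,0,0,0],[0,0.14,0.05,0,0,0],[0,0.18,0.065,0,0,0],[0,0.22,0.08,0,0,0],[0,0.26,0.095,0,0,0],[0,0.29,0.105,0,0,0],[0,0.31,0.112,0,0,0],[0,0.319,0.113,0,0,0],[0,0.319,0.113,0,0,0],[0,0.319,0.113,0,0,0]]]' 0
python3 - <<'E'
from h import *
from plant import *
go([.633,-.0705,.171])
t=grab_frame("top")[:,:,::-1];s=grab_frame("side")[:,:,::-1]
cv2.imwrite("pics/d1.png",cv2.resize(t[100:250,260:460],None,fx=4,fy=4)[:600]); cv2.imwrite("pics/d2.png",cv2.resize(s[100:300,250:480],None,fx=3,fy=3))
E
```

```text
clock: 7.4
tcp_pos: [0.6313, -0.0705, 0.3072]
tcp_rot: [1.209, 1.211, -1.211]
force: [-0.4, -0.5, -1.0]
opening: 0.0876
pos [ 0.6313 -0.0705  0.3072] F [-0.4 -0.5 -1. ] open 0.0876 t 7.4
shift [ 0.2724  0.004  -0.    ]
[0. 1. 0.] turn [1.4999e+00 1.7000e-03 3.0000e-04]
[ 0. -1.  0.] turn [-0.0001 -0.0002  0.0011]
[1. 0. 0.] turn [-7.501e-01 -1.000e-03  7.000e-04]
[-1.  0.  0.] turn [7.499e-01 7.000e-04 1.000e-03]
```

View pics/d2.png

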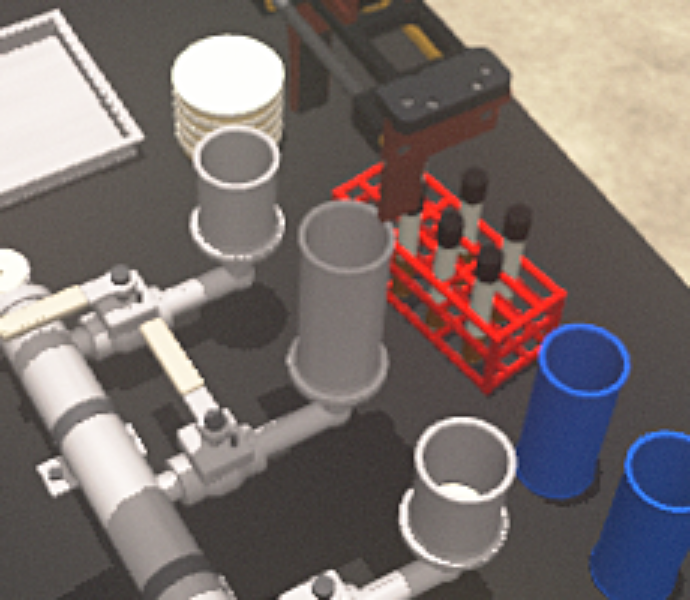

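The open fingers straddle the rim at (345,235), still above it. I'll descend partway.

```bash
python3 -m creep '[[[0.01,0.003,0,0,0,0],[0.03,0.004,0,0,0,0],[0.05,0.004,0,0,0,0],[0.07,0.004,0,0,0,0],[0.09,0.004,0,0,0,0],[0.11,0.004,0,0,0,0],[0.13,0.004,0,0,0,0],[0.14,0.004,0,0,0,0],[0.15,0.004,0,0,0,0],[0.16,0.004,0,0,0,0],[0.16,0.004,0,0,0,0]]]' 0
python3 - <<'E'
from h import *
from plant import *
go([.633,-.0705,.171])
t=grab_frame("top")[:,:,::-1];s=grab_frame("side")[:,:,::-1]
cv2.imwrite("pics/e1.png",cv2.resize(t[100:250,260:460],None,fx=4,fy=4)[:600]); cv2.imwrite("pics/e2.png",cv2.resize(s[100:300,250:480],None,fx=3,fy=3))
E
```

```text
clock: 8.42
tcp_pos: [0.6334, -0.0708, 0.2277]
tcp_rot: [1.209, 1.21, -1.21]
force: [-0.5, 0.1, 0.3]
opening: 0.0878
pos [ 0.6334 -0.0708  0.2277] F [-0.5  0.1  0.3] open 0.0878 t 8.42
shift [ 0.1134 -0.0007 -0.0006]
[0. 1. 0.] turn [1.4997e+00 9.0000e-04 1.0000e-04]
[ 0. -1.  0.] turn [-0.0003 -0.      0.0006]
[1. 0. 0.] turn [-7.503e-01 -5.000e-04  4.000e-04]
[-1.  0.  0.] turn [7.497e-01 4.000e-04 5.000e-04]
```

View pics/e2.png

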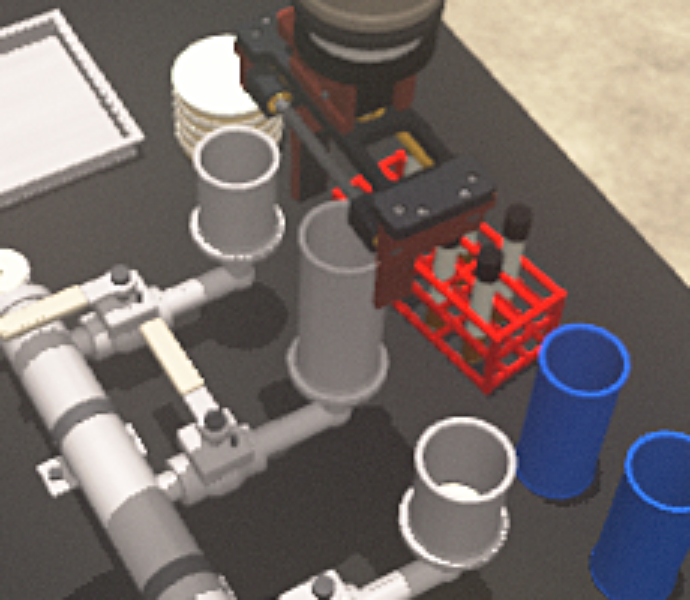

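The fingers are on both sides of the rim with no contact. I'll finish the descent, then close.

```bash
python3 -m creep '[[[0.01,0,0,0,0,0],[0.03,0,0,0,0,0],[0.05,0,0,0,0,0],[0.07,0,0,0,0,0],[0.09,0,0,0,0,0],[0.105,0,0,0,0,0],[0.11,0,0,0,0,0],[0.11,0,0,0,0,0],[0.11,0,0,0,0,0]]]' 0
python3 -m creep '[[[0,0,0,0,0,0],[0,0,0,0,0,0],[0,0,0,0,0,0],[0,0,0,0,0,0],[0,0,0,0,0,0],[0,0,0,0,0,0],[0,0,0,0,0,0],[0,0,0,0,0,0],[0,0,0,0,0,0],[0,0,0,0,0,0]]]' 0.5 25
```

```text
clock: 9.27
tcp_pos: [0.6339, -0.0708, 0.1737]
tcp_rot: [1.21, 1.209, -1.21]
force: [0.2, -0.5, 0.1]
opening: 0.0878
clock: 10.1
tcp_pos: [0.6339, -0.0707, 0.1738]
tcp_rot: [1.21, 1.209, -1.209]
force: [0.3, 1.0, 2.1]
opening: 0.056
```

```bash
python3 -m creep '[[[-0.005,0,0,0,0,0],[-0.012,0,0,0,0,0],[-0.02,0,0,0,0,0],[-0.035,0,0,0,0,0],[-0.055,0,0,0,0,0],[-0.08,0,0,0,0,0],[-0.105,0,0,0,0,0],[-0.13,0,0,0,0,0],[-0.155,0,0,0,0,0],[-0.18,0,0,0,0,0],[-0.2,0,0,0,0,0],[-0.215,0,0,0,0,0],[-0.22,0,0,0,0,0],[-0.22,0,0,0,0,0]]]' 0.7 25
python3 - <<'E'
from h import *
from plant import *
go([.532,.3434,.284])
t=grab_frame("top")[:,:,::-1];s=grab_frame("side")[:,:,::-1]
cv2.imwrite("pics/f1.png",cv2.resize(t[100:250,260:460],None,fx=4,fy=4)[:600]); cv2.imwrite("pics/f2.png",cv2.resize(s[50:300,230:480],None,fx=2.4,fy=2.4))
E
```

```text
clock: 11.27
tcp_pos: [0.634, -0.0708, 0.2844]
tcp_rot: [1.21, 1.208, -1.209]
force: [-0.8, -0.3, -1.9]
opening: 0.0558
pos [ 0.634  -0.0708  0.2844] F [-0.8 -0.3 -1.9] open 0.0558 t 11.27
shift [ 5.000e-04 -2.046e-01 -8.283e-01]
[0. 1. 0.] turn [ 1.4997e+00 -8.0000e-04 -1.0000e-04]
[ 0. -1.  0.] turn [-0.0003  0.0001 -0.0005]
[1. 0. 0.] turn [-7.503e-01  4.000e-04 -3.000e-04]
[-1.  0.  0.] turn [ 7.497e-01 -3.000e-04 -4.000e-04]
```

View pics/f2.png

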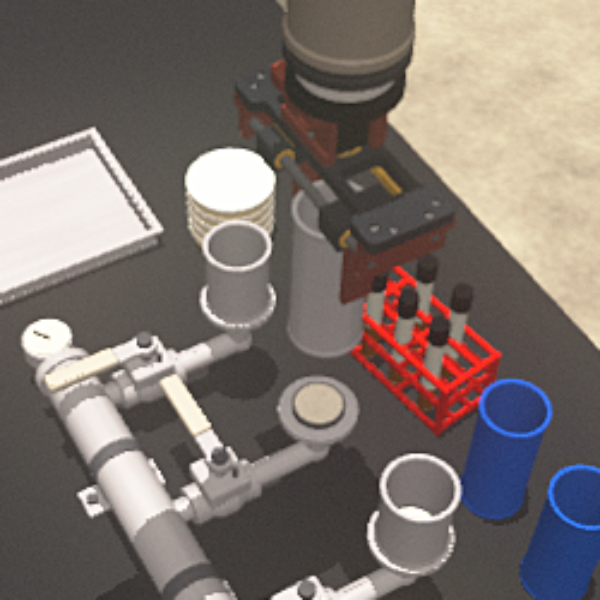

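The funnel is off its base, upright in the grip, with its lower edge at about z = 0.216, clear of everything on the way. I'll carry it to the tray.

```bash
python3 -m creep '[[[0,-0.008,-0.01,0,0,0],[0,-0.02,-0.035,0,0,0],[0,-0.035,-0.07,0,0,0],[0,-0.05,-0.11,0,0,0],[0,-0.065,-0.155,0,0,0],[0,-0.08,-0.2,0,0,0],[0,-0.095,-0.25,0,0,0],[0,-0.11,-0.3,0,0,0],[0,-0.125,-0.35,0,0,0],[0,-0.14,-0.4,0,0,0],[0,-0.155,-0.45,0,0,0],[0,-0.165,-0.5,0,0,0],[0,-0.175,-0.55,0,0,0],[0,-0.185,-0.6,0,0,0],[0,-0.195,-0.65,0,0,0],[0,-0.2,-0.7,0,0,0],[0,-0.204,-0.745,0,0,0],[0,-0.204,-0.78,0,0,0],[0,-0.204,-0.81,0,0,0],[0,-0.204,-0.828,0,0,0]]]'
python3 - <<'E'
from h import *
from plant import *
go([.532,.3434,.284-.2126])
t=grab_frame("top")[:,:,::-1];s=grab_frame("side")[:,:,::-1]
cv2.imwrite("pics/g1.png",cv2.resize(t[150:300,130:330],None,fx=4,fy=4)[:600]); cv2.imwrite("pics/g2.png",cv2.resize(s[0:220,100:400],None,fx=2.5,fy=2.5))
E
```

```text
clock: 13.03
tcp_pos: [0.5304, 0.3458, 0.2834]
tcp_rot: [1.208, 1.211, -1.208]
force: [-1.0, 0.1, -2.3]
opening: 0.0555
pos [0.5304 0.3458 0.2834] F [-1.   0.1 -2.3] open 0.0555 t 13.03
shift [0.4239 0.0036 0.0051]
[0. 1. 0.] turn [-1.4989e+00 -7.0000e-04 -4.0000e-04]
[ 0. -1.  0.] turn [ 0.0011 -0.0003  0.0005]
[1. 0. 0.] turn [-7.489e-01 -6.000e-04  1.000e-04]
[-1.  0.  0.] turn [7.511e-01 1.000e-04 6.000e-04]
```

View pics/g2.png

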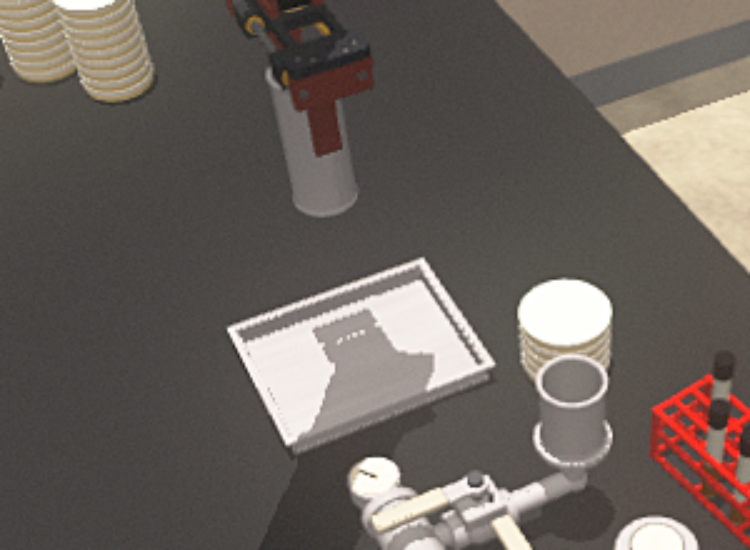

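```bash
python3 -m creep '[[[0.01,0.002,0.003,0,0,0],[0.03,0.003,0.005,0,0,0],[0.06,0.003,0.005,0,0,0],[0.09,0.003,0.005,0,0,0],[0.12,0.003,0.005,0,0,0],[0.15,0.003,0.005,0,0,0],[0.18,0.003,0.005,0,0,0],[0.21,0.003,0.005,0,0,0],[0.24,0.003,0.005,0,0,0],[0.27,0.003,0.005,0,0,0],[0.3,0.003,0.005,0,0,0],[0.33,0.003,0.005,0,0,0],[0.355,0.003,0.005,0,0,0],[0.375,0.003,0.005,0,0,0],[0.39,0.003,0.005,0,0,0],[0.4,0.003,0.005,0,0,0],[0.4,0.003,0.005,0,0,0],[0.4,0.003,0.005,0,0,0]]]'
python3 - <<'E'
from h import *
from plant import *
go([.532,.3434,.0717])
t=grab_frame("top")[:,:,::-1];s=grab_frame("side")[:,:,::-1]
cv2.imwrite("pics/h2.png",cv2.resize(s[50:220,160:360],None,fx=3.5,fy=3.5))
E
```

```text
clock: 14.63
tcp_pos: [0.5337, 0.3408, 0.0839]
tcp_rot: [1.21, 1.209, -1.209]
force: [0.2, 0.1, -1.8]
opening: 0.0557
pos [0.5337 0.3408 0.0839] F [ 0.2  0.1 -1.8] open 0.0557 t 14.63
shift [ 0.0243 -0.0034 -0.0051]
[0. 1. 0.] turn [ 1.4997e+00 -2.0000e-04  1.0000e-04]
[ 0. -1.  0.] turn [-0.0003 -0.0001 -0.0001]
[1. 0. 0.] turn [-7.503e-01  0.000e+00 -2.000e-04]
[-1.  0.  0.] turn [ 7.497e-01 -2.000e-04 -0.000e+00]
```

View pics/h2.png

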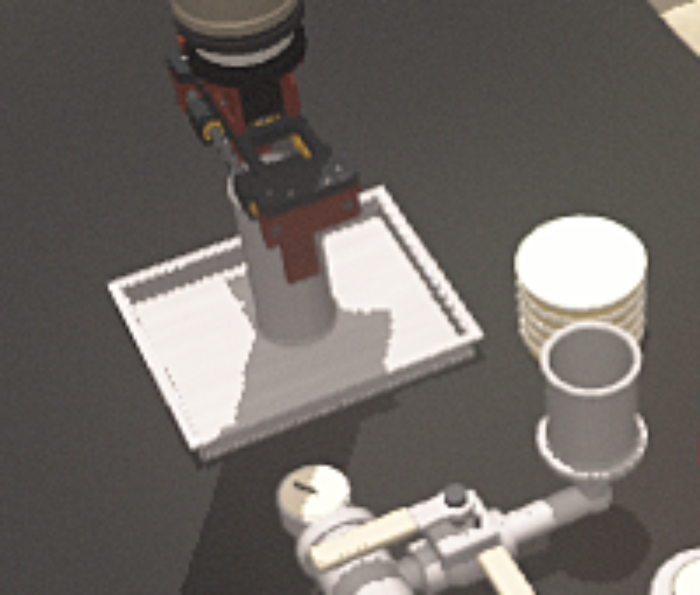

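The funnel hangs upright over the middle of the tray with its foot at about (297,340). I'll lower it slowly to contact and watch the force.

```bash
python3 -m creep '[[[0.004,0,0,0,0,0],[0.008,0,0,0,0,0],[0.012,0,0,0,0,0],[0.015,0,0,0,0,0],[0.018,0,0,0,0,0],[0.02,0,0,0,0,0],[0.022,0,0,0,0,0],[0.022,0,0,0,0,0],[0.022,0,0,0,0,0]]]'
python3 -m creep '[[[0.001,0,0,0,0,0],[0.002,0,0,0,0,0],[0.003,0,0,0,0,0],[0.004,0,0,0,0,0],[0.004,0,0,0,0,0],[0.004,0,0,0,0,0]]]'
```

```text
clock: 15.48
tcp_pos: [0.5335, 0.3407, 0.0726]
tcp_rot: [1.21, 1.209, -1.21]
force: [-0.4, 0.1, -1.7]
opening: 0.0559
clock: 15.98
tcp_pos: [0.5337, 0.3409, 0.0717]
tcp_rot: [1.21, 1.208, -1.209]
force: [-2.6, -0.3, 5.9]
opening: 0.0559
```

The funnel is on the tray floor: the vertical force changed from -1.7 to +5.9 N. I'll release it.

```bash
python3 -m creep '[[[0,0,0,0,0,0],[0,0,0,0,0,0],[0,0,0,0,0,0],[0,0,0,0,0,0],[0,0,0,0,0,0]]]' 0.32 5
python3 -m creep '[[[0,0,0,0,0,0],[0,0,0,0,0,0],[0,0,0,0,0,0],[0,0,0,0,0,0],[0,0,0,0,0,0],[0,0,0,0,0,0],[0,0,0,0,0,0],[0,0,0,0,0,0]]]' 0 5
python3 - <<'E'
from h import *
from plant import *
t=grab_frame("top")[:,:,::-1];s=grab_frame("side")[:,:,::-1]
cv2.imwrite("pics/i1.png",cv2.resize(t[170:300,140:290],None,fx=4,fy=4));cv2.imwrite("pics/i2.png",cv2.resize(s[50:220,160:360],None,fx=3.5,fy=3.5))
E
```

```text
clock: 16.4
tcp_pos: [0.5335, 0.3408, 0.0706]
tcp_rot: [1.21, 1.209, -1.21]
force: [0.0, -0.7, 0.2]
opening: 0.0598
clock: 17.07
tcp_pos: [0.5335, 0.3408, 0.0707]
tcp_rot: [1.21, 1.209, -1.21]
force: [-0.1, 0.2, 0.3]
opening: 0.0877
```

View pics/i2.png

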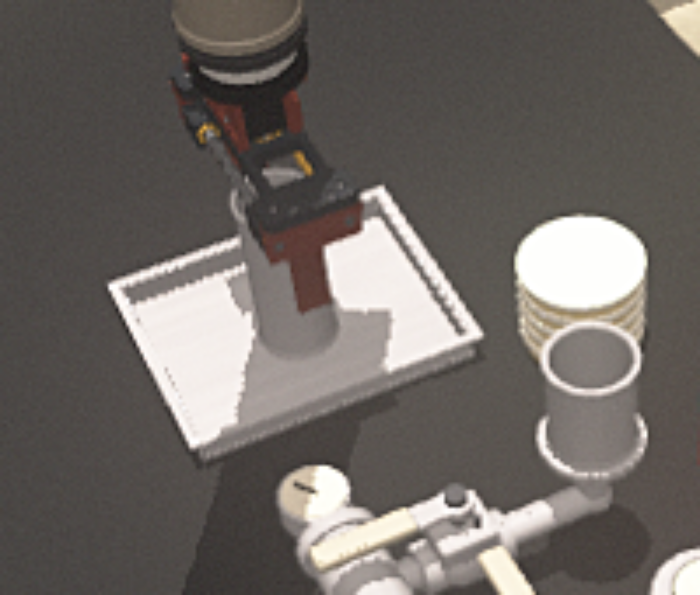

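The funnel stands free, with its foot at about (300,352). I'll withdraw straight up.

```bash
python3 -m creep '[[[-0.005,0,0,0,0,0],[-0.015,0,0,0,0,0],[-0.03,0,0,0,0,0],[-0.05,0,0,0,0,0],[-0.075,0,0,0,0,0],[-0.1,0,0,0,0,0],[-0.13,0,0,0,0,0],[-0.17,0,0,0,0,0],[-0.21,0,0,0,0,0],[-0.26,0,0,0,0,0],[-0.31,0,0,0,0,0],[-0.36,0,0,0,0,0],[-0.4,0,0,0,0,0],[-0.42,-0.02,0,0,0,0],[-0.43,-0.06,0,0,0,0],[-0.43,-0.1,0,0,0,0],[-0.43,-0.12,0,0,0,0],[-0.43,-0.12,0,0,0,0],[-0.43,-0.12,0,0,0,0],[-0.43,-0.12,0,0,0,0]]]' 0
python3 - <<'E'
from h import *
from plant import *
go([.5,.3,.3])
t=grab_frame("top")[:,:,::-1];s=grab_frame("side")[:,:,::-1]
cv2.imwrite("pics/j1.png",t);cv2.imwrite("pics/j2.png",cv2.resize(s[50:350,160:480],None,fx=2,fy=2))
cv2.imwrite("pics/j3.png",cv2.resize(s[50:220,160:360],None,fx=3.5,fy=3.5))
E
```

```text
clock: 18.83
tcp_pos: [0.4743, 0.3403, 0.2855]
tcp_rot: [1.21, 1.208, -1.21]
force: [1.2, -0.7, -0.1]
opening: 0.0877
pos [0.4743 0.3403 0.2855] F [ 1.2 -0.7 -0.1] open 0.0877 t 18.83
shift [-0.029   0.0515  0.0806]
[0. 1. 0.] turn [ 1.4993e+00 -2.0000e-04 -3.0000e-04]
[ 0. -1.  0.] turn [-0.0007  0.0002 -0.0001]
[1. 0. 0.] turn [-7.507e-01  2.000e-04  1.000e-04]
[-1.  0.  0.] turn [ 7.493e-01  1.000e-04 -2.000e-04]
```

View pics/j2.png

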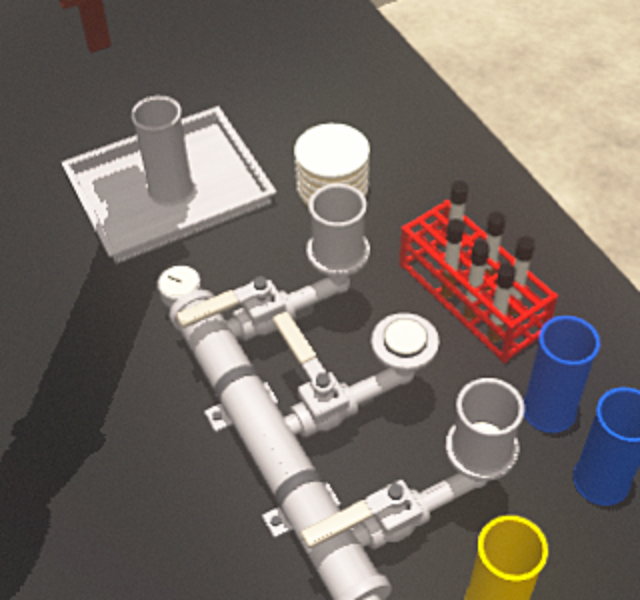

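View pics/j1.png

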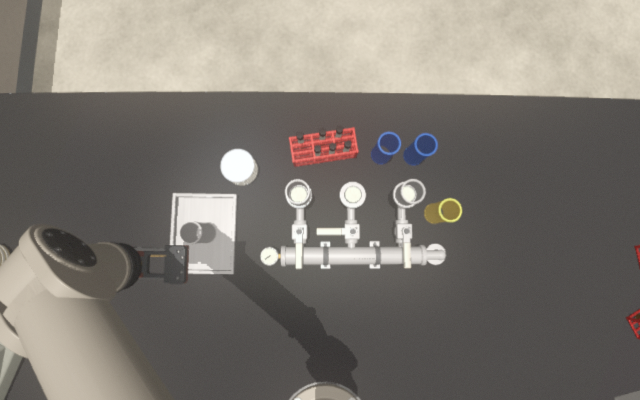

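View pics/j3.png

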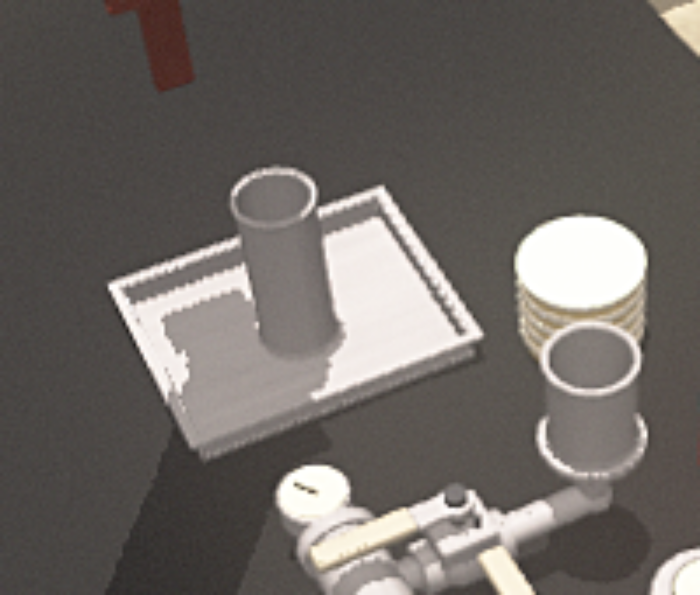

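```bash
python3 - <<'E'
from h import *
print(px("side",((274.5)/3.5-.5+160,199.5/3.5-.5+50),.133))
from plant import job_done; print(job_done())
E
```

```text
[0.53109936 0.33587877 0.133     ]
the job is handed in; nothing more can be done
None
```

The job is done and handed in at about 19 s of the 64 s allowed; the hand-in reports no verdict.

- **Valve:** The tall funnel was on the middle station. I pushed that lever round with the closed fingers until it met its stop. After backing off, the pictures showed it exactly crosswise, with the other two levers still in line with their pipes.
- **Funnel:** I then gripped the tall funnel below its rim, lifted it straight up and carried it over to the tray. I lowered it until the force showed it resting on the tray floor, then released it and backed the arm clear.

**Last checks:**
- **Placing:** The pictures show the funnel standing upright near the tray's centre.
- **Surroundings:** Both short funnels are on their bases, the dishes and rack look unmoved, and the gripper touches nothing.
- **Disagreement:** Measured from the side picture, the funnel's rim is at (0.531, 0.336) m, while the gripper let go at (0.534, 0.341) m. That is about 6 mm, slightly more than the 4 mm by which that camera had differed from the top one earlier. It would be a lean of at most about 0.04 rad, against the 0.08 rad allowed.

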